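# Lean the recipe screen back to 30 degrees

## Robot

A 6-joint arm with a two-finger parallel gripper is mounted at the origin on the work surface. World frame = base frame: x ahead of the robot, y to its left, z up, the work surface at z = 0. Lengths are in mm, angles in degrees, forces in N, time in s.
With the tool pointing down it reaches from about 300 to 850 mm from the base axis. Payload 4.2 kg.
Tool frame: the origin (TCP) lies midway between the tips of the shut fingers; the grasp point (between the pads) lies 19 mm behind it (env.grip_depth is the distance from the TCP to the grasp point, in mm); z points along the fingers, y is the line along which they close (so a half turn about z gives the same grasp; the last joint's range is limited). The gripper opens to 91 mm and grips with 3 to 60 N. Pads are 32 mm wide; open, the fingers measure 118 mm over their backs; the gripper's body (76 mm by 178 mm) begins 60 mm behind the grasp point.
Start: joints at [-64.515, 18.312, 89.639, -0, 72.044, -1.146], TCP at [257.746, -514.014, 213.976] pointing down, gripper open.
Joint ranges: [-177.97, 177.97], [-48.28, 115.42], [12.27, 149.76], [-77.06, 257.06], [2.81, 150.46], [-146.56, 146.56]. Speed limits (degrees/s): [147.25, 147.25, 180, 180, 180, 180].

## Interface

Orientations are given as [roll, pitch, yaw] about the fixed x, y, z axes, in that order (R = Rz(yaw) Ry(pitch) Rx(roll)).
In Python, from workcell import env, eyes gives the robot as it stands.
- The arm moves only by the tool send_rows, never from a script. Its argument "motion" is a list of rows, each a list of 7 numbers: the shift along the world's x, y, z normalised to -1 to 1, where 1 is 0.5 m, then the turn, a rotation vector about the world's x, y, z normalised to -1 to 1, where 1 is 60 degrees, then the opening, from -1 (shut) to 1 (fully open). A call has 1 to 20 rows; each row is the pose to reach, as a shift and turn from the pose commanded when the call began; what a row does not reach only later rows make up. A row lasts 1/8 s, in which the tool goes at most 62.5 mm and 10.7 degrees, less where a joint would pass 70% of its speed; a pose out of reach is approached as far as the arm can. A call with a number of a shift or a turn outside -1 to 1 is refused whole. A call with a gripper value outside its range is refused whole. The fingers move at their own pace and stop on an object; "squeeze" is the grip in N (left out, the last holds). Time passes only in rows, so rows that repeat a pose let the fingers close. It gives the time, the measured TCP pose, the force, the opening and the grip force at its end, in the units of the state.
- env.state(): the state, without advancing time (a new reading comes with each control period).
- eyes.grab_frame(name): name is "scene" or "top" or "wrist"; returns a dict with "pixels" (420x560x3 uint8, red, green, blue), "depth" (420x560 float32, mm along the optical axis (not along the pixel's ray), 0 where there is no reading), "fx", "fy", "cx", "cy" (pixels), "distortion" ([k1, k2, p1, p2, k3] as OpenCV has them; the pictures are not rectified), "R" (3x3) and "t" (3): a world point X has camera coordinates R X + t; the wrist camera has in their place "T_tool_cam" (4x4, takes a point from camera to tool coordinates, whose origin is the TCP and whose axes are the flange's). Camera axes: x right, y down, z forward; pixel columns grow to the right and rows downward; lengths in mm; the calibration is good to about 2 mm. A picture is of the moment at which its call begins: read the wrist's pose just before it.
- env.job_done(): hands the job in; it is judged then, once.
The state is a dict: "time_s": time; "qpos": joint angles; "qvel": joint speeds; "effort": joint torques, N m; "ee_pos": TCP position; "ee_rot": TCP orientation; "force": force on the tool from outside, world axes, zero at the start; "torque": the same for the moment, N m; "gripper_width": finger opening in mm; "gripper_force": force on a finger pad.
Only numpy, scipy, OpenCV 4.12 (cv2) and the standard library are available. Lean on these libraries where they do the work, as an engineer would, in place of code of your own. Each camera call takes 0.05 s, during which the arm holds its last target. There are 200 camera calls.

## Task

The white-framed recipe screen on the worktop stands too upright to be read while cooking. Lean it back to 30 degrees from upright and let go, so that it stays there by itself. Leave the wooden cookbook easel and the glass jar with the red label as they are.

Things in the scene. Friction and masses are not known exactly. Their poses are not given: they have to be found in the camera images.
- screen (a joint): Lean of the recipe screen about its level friction hinge, rad: 0 upright, positive leaning back with its top towards the robot's side (the picture faces away from the robot, then upwards). Range -0.4 to 1.3; it stays where it is left; 3 to 6 N at the top edge moves it. Starts between -0.2 and 0.2. 30 degrees is 0.52.
- screen_top (a point): Middle of the screen's top edge: white panel 220 mm wide, 145 tall, 12 thick, dark picture on one side; pinch it across its thickness. Axes tilt with it: z up along the panel, y along the edge, x out of the picture. Hinge axis 150 mm from here along -z, parallel to y, 40 mm above the worktop. Grey fixed foot, 160 mm wide, 14 high, from 100 mm behind the hinge to 50 before it.
- easel_top (a point): Middle of the top edge of the cookbook easel, a look-alike bystander: brown wooden board 230 mm wide, 165 tall, 12 thick, with an open paper book, hinged like the screen 170 mm from here along -z, on a fixed wooden foot. Axes as for the screen. It stands beside the screen, to its left or right. Not to be moved.
- jar_center (a point): Centre, half-way up, of a closed glass jar with a red label and steel cap, 72 mm across and 130 tall, loose on the worktop. Not to be moved.

How it is judged (in metres and radians):
At the end, for the whole second after the job is handed in: The recipe screen leans back 30 degrees from upright, within 10 degrees (0.35 to 0.70 rad), is still and stays so by itself; the top of the easel is within 20 mm and the centre of the jar within 30 mm of where it was at the start, and the jar stands upright (value of joint screen between 0.35 and 0.7 rad and velocity of joint screen between -0.03 and 0.03 rad/s and distance of easel_top from where it was at the start of the episode below 0.02 m and distance of jar_center from where it was at the start of the episode below 0.03 m and angle between jar_center's own z axis and vertical below 0.2 rad); the robot touches nothing.
It fails at once if the cookbook easel is disturbed (its top moved by more than 20 mm) (distance of easel_top from where it was at the start of the episode above 0.02 m).
It fails at once if the jar is pushed by more than 30 mm or tipped (distance of jar_center from where it was at the start of the episode above 0.03 m or angle between jar_center's own z axis and vertical above 0.35 rad).
It also fails if it takes over 32 s, if anything falls off the work surface, if the arm or the gripper's body presses on something with over 40 N, if the wrist force passes 120 N, or if a joint passes its speed limit or range.

## Working session

There is one attempt and no reset: what is moved stays moved. The work goes in short steps, Python scripts to look and compute and a tool call to move; the robot and the scene stay as the last step left them, time stands still between calls to the robot, and variables do not carry over. Pictures are saved under pics/ and viewed, at most 10 in all, crops included, and the job is handed in when it is done.

Besides the shell and the picture viewer there is one more tool, called after "Request:" as name([rows], argument=value, ...), one row to a line, values as JSON. send_rows: Moves the arm, as the interface text tells. Its arguments: {"type":"object","properties":{"motion":{"type":"array"},"squeeze":{"type":"number"}},"required":["motion"]}

```bash
mkdir -p pics; ls
python3 - <<'E'
from workcell import env, eyes
import cv2, numpy as np, pickle
F={}
for n in("scene","top"):
    f=eyes.grab_frame(n);F[n]=f
    print(n,f["fx"],f["distortion"],(-np.array(f["R"]).T@f["t"]).round(),(f["depth"]>0).mean())
pickle.dump(F,open("f0.pkl","wb"))
cv2.imwrite("pics/a.png",cv2.resize(np.hstack([F["scene"]["pixels"],F["top"]["pixels"]])[:,:,::-1],(800,300)))
cv2.imwrite("pics/s.png",F["scene"]["pixels"][:,:,::-1]);cv2.imwrite("pics/t.png",F["top"]["pixels"][:,:,::-1])
print(env.state())
E
```

```text
pics
scene 412.13307151205225 [0.03812733 0.         0.         0.         0.        ] [1263. -117.  689.] 0.9958588435374149
top 426.6795737078669 [-0.1347589  0.         0.         0.         0.       ] [549.  -9. 907.] 0.996016156462585
{'time_s': 0.1, 'qpos': array([-6.45151488e+01,  1.83476987e+01,  8.96999438e+01,  3.14693209e-04,
        7.20444610e+01, -1.14537390e+00]), 'qvel': array([ 0.1027985 , -0.16820318, -0.21292466, -0.01990524,  0.06098468,
       -0.05843978]), 'effort': array([ 1.44816954e-04, -4.13334346e+01, -2.32509148e+01,  7.28403870e-02,
        4.22007660e-02, -5.48597745e-05]), 'ee_pos': array([ 257.54185848, -513.58400749,  213.20358624]), 'ee_rot': array([-1.79907921e+02, -2.14022558e-03,  2.66301261e+01]), 'force': array([-0.6242727 , -0.04654084, -1.23434356]), 'torque': array([-0.02203264,  0.06937489,  0.01953802]), 'gripper_force': 0.0, 'gripper_width': 91.16390850202205}
```

View pics/s.png

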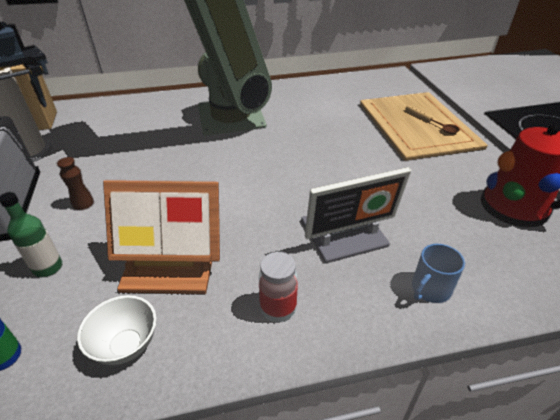

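View pics/t.png

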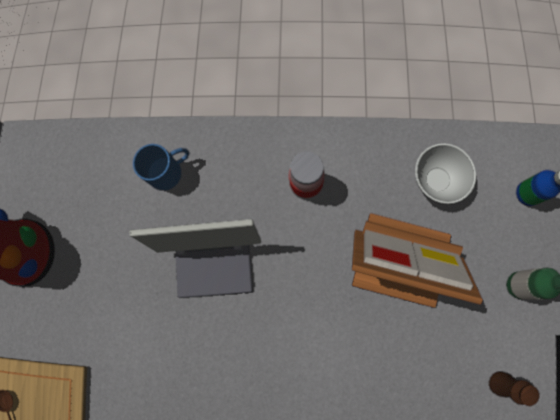

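Run:
```python
import cv2, pickle
F=pickle.load(open("f0.pkl","rb"))
a=cv2.resize(F["scene"]["pixels"][160:265,290:420],None,fx=4,fy=4,interpolation=2)
b=cv2.resize(F["top"]["pixels"][210:310,120:270],None,fx=4,fy=4,interpolation=2)
import numpy as np
h=max(a.shape[0],b.shape[0]);p=lambda i:np.pad(i,((0,h-i.shape[0]),(0,0),(0,0)))
cv2.imwrite("pics/z1.png",cv2.resize(np.hstack([p(a),p(b)]),(800,300))[:,:,::-1])
```

```text
(no output)
```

View pics/z1.png

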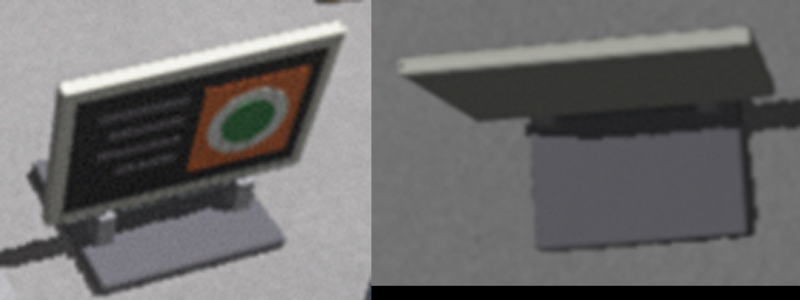

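```bash
cat > h.py <<'E'
import cv2, numpy as np
def strip(f,box,thr):
    """ends of the bright top strip's midline"""
    r0,r1,c0,c1=box
    g=cv2.cvtColor(f["pixels"],cv2.COLOR_RGB2GRAY)[r0:r1,c0:c1]
    m=(g>thr).astype(np.uint8)
    n,l,s,_=cv2.connectedComponentsWithStats(m)
    k=1+np.argmax(s[1:,4]); m=(l==k).astype(np.uint8)
    c=cv2.findContours(m,0,1)[0][0]
    (x,y),(w,h),a=cv2.minAreaRect(c); b=cv2.boxPoints(((x,y),(w,h),a))+[c0,r0]
    b=b[np.argsort(b[:,0])]
    return b[:2].mean(0),b[2:].mean(0),s[k],(w,h)
def und(f,p):
    K=np.array([[f["fx"],0,f["cx"]],[0,f["fy"],f["cy"]],[0,0,1]])
    return cv2.undistortPoints(np.float64(p).reshape(-1,1,2),K,np.array(f["distortion"]))[:,0]
def P(f): return np.c_[f["R"],f["t"]]
def tri(f,p,g,q):
    X=cv2.triangulatePoints(P(f),P(g),und(f,p).T,und(g,q).T); X=(X[:3]/X[3]).T
    return X
def plane(f,p,z):
    R=np.array(f["R"]);C=-R.T@f["t"]; u=und(f,p); d=np.c_[u,np.ones(len(u))]@R
    return C+d*((z-C[2])/d[:,2])[:,None]
E
python3 - <<'E'
from h import *; import pickle
F=pickle.load(open("f0.pkl","rb"));s,t=F["scene"],F["top"]
gs=cv2.cvtColor(s["pixels"],7)[165:200,300:415];gt=cv2.cvtColor(t["pixels"],7)[215:250,125:265]
print(np.percentile(gs,[50,80,90,95,99]),np.percentile(gt,[50,80,90,95,99]))
a=strip(s,(165,245,300,415),195);b=strip(t,(215,250,125,265),150)
print(a,b)
# scene left = low y ; top left = high y
X=tri(s,[a[0],a[1]],t,[b[1],b[0]]);print(X.round(1),np.linalg.norm(X[1]-X[0]))
z=lambda u,v:(120+(u-371.4)/2.857,210+v/2.857)
ft=plane(t,[z(538,249),z(748,235),z(748,130),z(533,135)],14)
print(ft.round(1),np.linalg.norm(ft[1]-ft[0]))
e=X[1]-X[0];e[2]=0;e/=np.linalg.norm(e);n=np.array([e[1],-e[0],0])
eb=ft[0]-ft[1];print("yaw top",np.degrees(np.arctan2(-e[0],e[1])),"foot",np.degrees(np.arctan2(-eb[0],eb[1])))
back=ft[:2].mean(0);M=X.mean(0);off=(M-back)@n-100
print("n",n,"mid",M,"off from hinge",off,"lean",np.degrees(np.arctan2(-off,M[2]-40)),"len",np.hypot(off,M[2]-40))
# jar, easel by depth
for nm,(u,v) in dict(jarcap=(307,165),easelL=(370,232),easelR=(480,300)).items():
    print(nm,plane(t,[(u,v)],907-t["depth"][v,u]).round())
D=t["depth"];vv,uu=np.mgrid[:420,:560];k=D>0
R=np.array(t["R"]);u=und(t,np.c_[uu[k],vv[k]]);W=(np.c_[u,np.ones(len(u))]*D[k][:,None]-t["t"])@R
W=W[(W[:,1]<50)&(W[:,1]>-420)&(W[:,0]>300)&(W[:,2]>30)&(W[:,0]<700)]
for y in range(-400,50,25):
    w=W[abs(W[:,1]-y)<12]; 
    if len(w): print(y,w.min(0).round(),w.max(0).round())
E
```

```text
[174. 180. 211. 239. 242.] [108.5 116.  152.  164.  167. ]
(array([311.1365366 , 190.60678577]), array([409.86347961, 168.39321458]), array([ 11,   2, 100,  26, 460], dtype=int32), (4.707315921783447, 101.19511413574219)) (array([130.8497684 , 232.30445671]), array([250.15358734, 221.7332232 ]), array([  6,   5, 120,  15, 502], dtype=int32), (4.312219142913818, 119.77124786376953))
[[670.4  81.  187.7]
 [648.4 294.  189.1]] 214.04685563201414
[[536.4 250.2  14. ]
 [551.4  95.1  14. ]
 [627.9  97.7  14. ]
 [620.3 259.1  14. ]] 155.89850208914632
yaw top 5.8827921586347705 foot 5.513450397769088
n [0.99473364 0.10249379 0.        ] mid [659.38131828 187.50194718 188.42557201] off from hinge 16.381811119320602 lean -6.298274429606769 len 149.32687019061888
jarcap [[800. -15. 101.]]
easelL [[ 673. -141.   74.]]
easelR [[ 543. -300.  211.]]
-400 [ 351. -412.   31.] [ 385. -404.  136.]
-325 [ 539. -335.   50.] [ 650. -313.  187.]
-300 [ 538. -312.   65.] [ 658. -288.  188.]
-275 [ 543. -287.   65.] [ 664. -263.  190.]
-250 [ 549. -262.   65.] [ 671. -238.  188.]
-225 [ 556. -237.   65.] [ 677. -213.  189.]
-200 [ 563. -212.   66.] [ 685. -188.  189.]
-175 [ 569. -187.   66.] [ 690. -163.  189.]
-150 [ 574. -162.   63.] [ 696. -138.  190.]
-125 [ 580. -137.   50.] [ 695. -113.  190.]
-100 [ 587. -112.   55.] [675. -93. 188.]
```

Request:
send_rows([
  [0,0,0.12,0,0,0,-1],
  [0,0,0.24,0,0,0,-1],
  [0.6,0.9,0.24,0,0,-0.35,-1],
  [0.6,0.9,0.24,0,0,-0.35,-1],
  [0.6,0.9,0.24,0,0,-0.35,-1],
  [0.6,0.9,0.24,0,0,-0.35,-1],
  [0.6,0.9,0.24,0,0,-0.35,-1],
  [0.6,0.9,0.24,0,0,-0.35,-1],
  [0.6,0.9,0.24,0,0,-0.35,-1],
  [0.6,0.9,0.24,0,0,-0.35,-1],
  [0.6,0.9,0.24,0,0,-0.35,-1],
  [0.6,0.9,0.24,0,0,-0.35,-1],
  [0.6,0.9,0.24,0,0,-0.35,-1],
], squeeze=20)

```text
time_s: 1.72
ee_pos: [557.3, -64.3, 333.5]
ee_rot: [180.0, 0.1, 5.6]
force: [-0.4, 0.1, 0.1]
gripper_width: 0.2
gripper_force: 0.0
```

Request:
send_rows([
  [0.33,0.514,0,0,0,0,-1],
  [0.33,0.514,0,0,0,0,-1],
  [0.33,0.514,0,0,0,0,-1],
  [0.33,0.514,0,0,0,0,-1],
  [0.33,0.514,0,0,0,0,-1],
  [0.33,0.514,0,0,0,0,-1],
  [0.33,0.514,0,0,0,0,-1],
  [0.33,0.514,-0.1,0,0,0,-1],
  [0.33,0.514,-0.2,0,0,0,-1],
  [0.33,0.514,-0.3,0,0,0,-1],
  [0.33,0.514,-0.366,0,0,0,-1],
  [0.33,0.514,-0.366,0,0,0,-1],
  [0.33,0.514,-0.366,0,0,0,-1],
])

```text
time_s: 3.35
ee_pos: [723.7, 191.8, 154.0]
ee_rot: [-180.0, -0.2, 5.5]
force: [0.6, -0.1, 0.0]
gripper_width: 0.8
gripper_force: 0.0
```

Run:
```python
from workcell import env, eyes
import cv2, numpy as np
a=eyes.grab_frame("scene")["pixels"];b=eyes.grab_frame("top")["pixels"]
cv2.imwrite("pics/b.png",cv2.resize(np.hstack([a[60:360,200:500],b[100:400,50:350]]),(800,400))[:,:,::-1])
```

```text
(no output)
```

View pics/b.png

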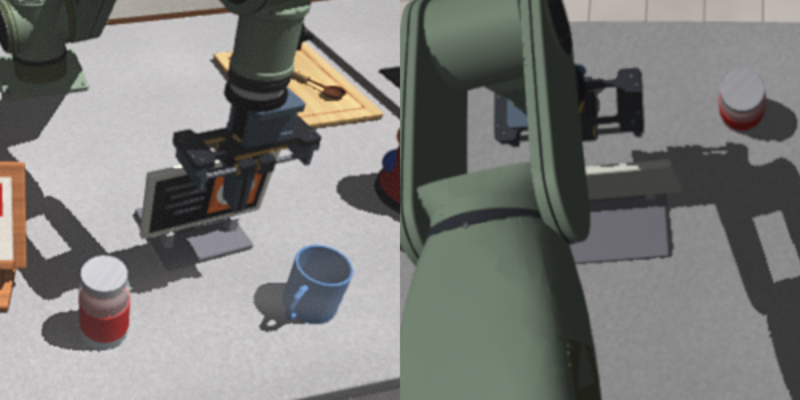

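Request:
send_rows([
  [-0.03,-0.003,0,0,0,0,-1],
  [-0.06,-0.006,0,0,0,0,-1],
  [-0.08,-0.008,0,0,0,0,-1],
  [-0.1,-0.01,0,0,0,0,-1],
  [-0.12,-0.012,0,0,0,0,-1],
  [-0.14,-0.014,0,0,0,0,-1],
  [-0.16,-0.016,0,0,0,0,-1],
])

```text
time_s: 4.32
ee_pos: [642.6, 184.9, 151.1]
ee_rot: [180.0, -0.1, 5.6]
force: [3.8, 0.5, -0.6]
gripper_width: 0.8
gripper_force: 2.1
```

Request:
send_rows([
  [-0.02,-0.002,0,0,0,0,-1],
  [-0.04,-0.004,0,0,0,0,-1],
  [-0.06,-0.006,0,0,0,0,-1],
  [-0.08,-0.008,0,0,0,0,-1],
  [-0.08,-0.008,0,0,0,0,-1],
])

```text
time_s: 4.95
ee_pos: [600.9, 180.8, 151.1]
ee_rot: [180.0, 0.2, 5.6]
force: [0.3, 0.8, 0.9]
gripper_width: 0.0
gripper_force: 0.2
```

Request:
send_rows([
  [0.04,0.004,0,0,0,0,-1],
  [0.1,0.01,0,0,0,0,-1],
  [0.2,0.02,0.02,0,0,0,-1],
  [0.22,0.022,0.1,0,0,0,-1],
  [0.22,0.022,0.2,0,0,0,-1],
  [0.22,0.022,0.34,0,0,0,-1],
  [0.2,-0.2,0.36,0,0,0,-1],
  [0.0,-0.6,0.36,0,0,0,-1],
  [0.0,-0.6,0.36,0,0,0,-1],
  [0.0,-0.6,0.36,0,0,0,-1],
  [0.0,-0.6,0.36,0,0,0,-1],
  [0.0,-0.6,0.36,0,0,0,-1],
  [0.0,-0.6,0.36,0,0,0,-1],
  [0.0,-0.6,0.36,0,0,0,-1],
])

```text
time_s: 6.7
ee_pos: [603.1, -117.5, 330.6]
ee_rot: [-179.9, 0.0, 5.7]
force: [0.0, -0.9, 0.6]
gripper_width: 0.4
gripper_force: 0.0
```

Run:
```python
from workcell import env, eyes
import cv2, numpy as np, pickle
F={n:eyes.grab_frame(n) for n in("scene","top")}
pickle.dump(F,open("f1.pkl","wb"))
a=F["scene"]["pixels"];b=F["top"]["pixels"]
cv2.imwrite("pics/c.png",cv2.resize(np.hstack([a[60:360,200:500],b[100:400,50:350]]),(800,400))[:,:,::-1])
```

```text
(no output)
```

View pics/c.png

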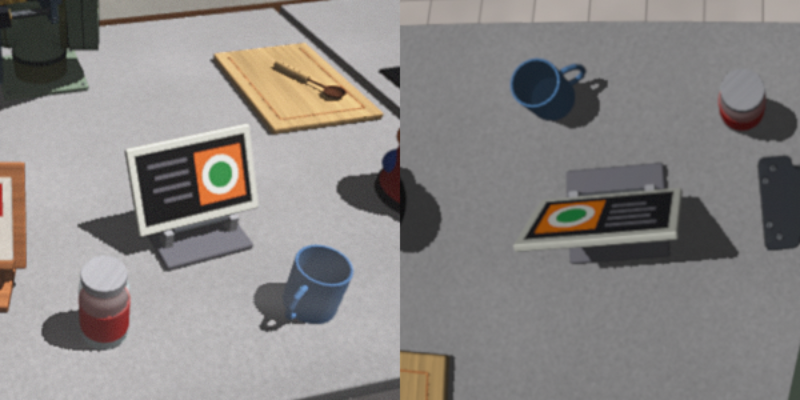

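Run:
```python
from h import *; import pickle
F=pickle.load(open("f1.pkl","rb"));s,t=F["scene"],F["top"]
S=lambda u,v:(200+u*.75,60+v*.75);T=lambda u,v:(50+(u-400)*.75,100+v*.75)
# outer top corners of the panel (back upper edge), low y / high y
X=tri(s,[S(127,148),S(250,126)],t,[T(676,238),T(516,247)]);print(X.round(1),np.linalg.norm(X[1]-X[0]))
n=np.array([.995,.1,0]);H=np.array([643.4,182.9,40]);M=X.mean(0);o=(M-H)@n
print("lean",np.degrees(np.arctan2(-o,M[2]-40)),np.hypot(o,M[2]-40))
for f,box in((s,[S(150,165),S(235,200)]),(t,[T(560,205),T(640,230)])):
    (u0,v0),(u1,v1)=np.int32(box);vv,uu=np.mgrid[v0:v1,u0:u1];D=f["depth"][v0:v1,u0:u1].ravel()
    u=und(f,np.c_[uu.ravel(),vv.ravel()]);W=(np.c_[u,np.ones(len(u))]*D[:,None]-f["t"])@np.array(f["R"])
    w=np.linalg.svd(W-W.mean(0),full_matrices=False)[2][2];w*=np.sign(w[2]);print("normal",w.round(3),"lean",np.degrees(np.arctan2(w[2],w@n)))
```

```text
[[575.2  71.2 167.9]
 [557.9 287.4 164.3]] 216.98587503320562
lean 31.347633956632684 147.63608081131903
normal [-0.642  0.14   0.753] lean 129.68962255696943
normal [0.993 0.033 0.114] lean 6.567154283490828
```

Run:
```python
from h import *; import pickle
F=pickle.load(open("f1.pkl","rb"));s,t=F["scene"],F["top"]
S=lambda u,v:(200+u*.75,60+v*.75);T=lambda u,v:(50+(u-400)*.75,100+v*.75)
n=np.array([.995,.1,0]);H=np.array([643.4,182.9,40])
# green disc on the picture: centroid in both views
C=[]
for f in(s,t):
    p=f["pixels"].astype(int);m=((p[...,1]>p[...,0]+25)&(p[...,1]>p[...,2]+25)).astype(np.uint8)
    box=(slice(150,260),slice(280,400)) if f is s else (slice(230,300),slice(120,260))
    y,x=np.nonzero(m[box]);C.append((x.mean()+box[1].start,y.mean()+box[0].start));print(len(x),C[-1])
G=tri(s,[C[0]],t,[C[1]])[0];o=(G-H)@n;r=np.hypot(o,G[2]-40)
print(G,"lean",np.degrees(np.arctan2(-o,G[2]-40)+np.arcsin(6/r)),r)
F0=pickle.load(open("f0.pkl","rb"))
for nm,b in(("scene",(slice(170,340),slice(90,305))),("top",(slice(140,310),slice(280,345)))):
    print(nm,cv2.absdiff(F[nm]["pixels"][b],F0[nm]["pixels"][b]).max(2).mean())
```

```text
272 (np.float64(364.8529411764706), np.float64(190.14338235294116))
159 (np.float64(177.874213836478), np.float64(261.3333333333333))
[604.95035634 227.02332597 110.96319113] lean 29.87507197068229 78.62100720185018
scene 20.589958960328318
top 25.09257918552036
```

```bash
python3 -c "
from workcell import env
print(env.job_done())"
```

```text
the job is handed in; nothing more can be done
None
```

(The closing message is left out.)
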